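Snap the vial covers shut and rock the heater block free

ROBOT

A 6-joint arm with a two-finger parallel gripper is mounted at the origin on the work surface. World frame = base frame: x ahead of the robot, y to its left, z up, the work surface at z = 0. Lengths are in m, angles in rad, forces in N, time in s.
With the tool pointing down it reaches from about 0.35 to 0.875 m from the base axis. Payload 4.2 kg.
Tool frame: the origin (TCP) lies midway between the tips of the shut fingers; the grasp point (between the pads) lies 19 mm behind it; z points along the fingers, y is the line along which they close (so a half turn about z gives the same grasp; the last joint's range is limited). The gripper opens to 87 mm and grips with 3 to 60 N. Pads are 19 mm wide; open, the fingers measure 117 mm over their backs; the gripper's body (75 mm by 190 mm) begins 51 mm behind the grasp point.
Start: joints at [-1.075, 0.385, 0.008, 0, -1.194, -0.259], TCP at [0.147, -0.608, 0.223] pointing down, gripper open.
Joint ranges: [-3.14, 3.14], [-1.21, 2.06], [-1.07, 1.41], [-3.16, 2.05], [-2.99, -0.16], [-3.1, 3.1]. Speed limits (rad/s): [2.79, 2.79, 3.14, 3.14, 3.14, 3.14].

INTERFACE

Orientations are given as a unit quaternion [x, y, z, w].
In Python, from station import r gives the robot as it stands.
- The arm moves only by the shell command python3 steer.py FILE [OPENING], which reads ROWS from the file FILE. ROWS is a JSON list of rows, 1 to 20 of them, each written [[dx, dy, dz], [rx, ry, rz]]: dx, dy, dz in shares of the most that a row can go, 1 being 62.5 mm, then a rotation vector rx, ry, rz in rad; each row shifts and turns the commanded pose from where the row before left it, along the tool's axes as they then stand; what a row does not reach is not made up. A row lasts 1/8 s, in which the tool goes at most 0.0625 m and 0.188 rad, less where a joint would pass 70% of its speed; a pose out of reach is approached as far as the arm can. OPENING is the opening from 0.0 (shut) to 1.0 (fully open), set as the command begins (- or left out keeps the last). The fingers move at their own pace and stop on an object; the grip force is fixed at half the most. Time passes only in rows, so rows that do not move let the fingers close. It prints the time, the measured TCP pose, the force, the opening and the grip force at its end. Input that does not fit is refused with a message, and nothing moves.
- r.sense(): the state, without advancing time (a new reading comes with each control period).
- r.capture(name): name is "scene" or "top" or "wrist"; returns the picture (480x640x3 uint8, blue, green, red); there is no depth.
- r.camera_model(name): a dict with "fov_y" (degrees; the focal length in pixels is half the picture's height over the tangent of half this angle, whatever the lens; pixels are square), "cx", "cy" (the principal point, pixels), "eye" and "rotation" of the camera in the world; the wrist camera has in their place "tool_from_camera" (4x4, takes a point from camera to tool coordinates, whose origin is the TCP and whose axes are the flange's). Camera axes: x right, y down, z forward; pixel columns grow to the right and rows downward; lengths in m; the calibration is good to about 2 mm. A picture is of the moment at which its call begins: read the wrist's pose just before it. camera_model takes no time and is no camera call.
- r.job_done(): hands the job in; it is judged then, once.
The state is a dict: "time_s": time; "joint_pos": joint angles; "qd": joint speeds; "joint_torque": joint torques, N m; "eef_pos": TCP position; "ee_rot": TCP orientation; "wrist_force": force on the tool from outside, world axes, zero at the start; "torque": the same for the moment, N m; "width": opening from 0.0 (shut) to 1.0 (fully open); "grasp_force": force on a finger pad.
Only numpy, scipy, OpenCV 4.12 (cv2) and the standard library are available. Lean on these libraries where they do the work, as an engineer would, in place of code of your own. Each camera call takes 0.05 s, during which the arm holds its last target. There are 200 camera calls.

TASK

The aluminium block in the dry-bath heater has to come out with its two vials. First press its two open white vial covers down until each snaps shut, while the block still sits fully home. Then grip the block by its black handle and rock it to and fro across its narrow width, towards the heater's control panel and away from it, several times until it walks free; do not yank it, for the heater only stands on its feet and must be neither lifted nor dragged. Finish while holding the block level, by its handle and at rest, just clear above its well, with both covers still shut and everything else on the bench left where it was.

Things in the scene. Friction and masses are not known exactly. Their poses are not given: they have to be found in the camera images.
- heater: White dry-bath block heater, 150 (x) x 200 (y) x 85 mm high, 2.3 kg, loose on four rubber feet. Origin: centre of its underside on the bench; z up; -x is its front (grey control panel, display, buttons), +x its rear; y along its length. Lifts off the bench if pulled up with more than 23 N.
- well_mouth (a point): Centre of the mouth of the heater's well, level with the rim (85 mm above the bench), above the heater's origin; axes as the heater's. The well is 52 (x) x 136 (y) mm and 32 mm deep: its floor is 53 mm above the bench.
- contact_bars (a point): Point midway between the two sprung steel bars that grip the block's long sides, one in each long wall (at -x and +x), 12 mm above the well floor. Straight up they hold the block with about 40 N. Rocked 0.1 rad each way about the heater's y, rising 1 to 3 mm a swing (about 1 N m), the block walks up with little pull; once its underside is 15 to 18 mm above the floor it is free.
- block: Bare aluminium heater block, 46 (x) x 130 (y) x 45 mm high, 0.5 to 0.8 kg with all it carries, seated in the well with 3 mm play all round: underside on its floor, axes parallel to the heater's. Origin: centre of its underside. Two loose vials, 28 mm diameter, stand in its pockets at x = 0, y = +43 mm (left) and -43 mm (right), mouths 65 mm above the underside; the lifting handle is between them.
- block_grip (a point): Centre of the handle's black grip bar, 97 mm above the block's underside (52 mm above its top), on the block's centre line. The bar is 14 mm thick (x), 44 mm long (y) and 24 mm high, on two thin steel posts; it is pinched across x with the fingers pointing down.
- cap_left (a joint): Angle of the left vial's white hinged cover: 0 shut, larger is more open (starts 0.42 to 0.68). Hinge line along the block's y, on a bracket at block x = +19 mm, 66 mm above the underside; it opens upward from the front (-x). A light spring holds it open. Near 0.2 rad its hook meets the vial's collar: 4 to 8 N on the tab (up to 12 N at mid-cover) snaps it under; it then stays below 0.1.
- cap_left_tab (a point): Top of the thumb tab at the front edge of the left cover, 37.5 mm from its hinge line; the cover swings down about the hinge, so this point moves forward as it falls. The cover is a disc of 32 mm diameter, 5 mm thick, its centre 19 mm from the hinge line; shut, it lies over the vial with its top (and the tab's) 71 mm above the block's underside.
- cap_right (a joint): The same for the right vial (block y = -43 mm).
- cap_right_tab (a point): The same point on the right cover.
- spare_vial: Loose shut vial, 28 mm diameter, 63 mm high, standing on the bench beside the heater; not to be moved. Origin: centre of its underside.
- spare_block: Loose spare aluminium block, 46 x 130 x 45 mm, with twelve small bores and no handle, on the bench beside the heater; not to be moved. Origin: centre of its underside.
- petri_dishes: Two stacked petri dishes, 93 mm diameter, 27 mm high, beside the heater; not to be moved. Origin: centre of the underside.
- forceps: Steel forceps, 120 mm long, 6 mm high, lying on the bench in front of the heater; not to be moved. Origin: its middle on the bench.
- wash_bottle: White wash bottle, 70 mm diameter, 210 mm high with its bent spout; not to be moved. Origin: centre of its underside.
- tube_rack: Orange tube rack, 70 x 200 x 50 mm, a few white tubes in it; not to be moved. Origin: centre of its underside.
- sample_jar: Clear jar with white lid, 64 mm diameter, 85 mm high; not to be moved. Origin: centre of its underside.

How it is judged:
By the outcome, as a careful person would: the job done as asked, in the order asked, and still so for the second after the job is handed in, while the arm keeps its last pose, push and grip.
It also fails if it takes over 61 s, if anything falls off the work surface, if the arm or the gripper's body presses on something with over 40 N, if the wrist force passes 120 N, or if a joint passes its speed limit or range.

## Working session

There is one attempt and no reset: what is moved stays moved. The work goes in short steps, Python scripts to look and compute and a shell command to move; the robot and the scene stay as the last step left them, time stands still between calls to the robot, and variables do not carry over. Pictures are saved under pics/ and viewed, at most 10 in all, crops included, and the job is handed in when it is done.

```bash
ls; mkdir -p pics; python3 - <<'E'
from station import r
import cv2
for n in("scene","top"):
    cv2.imwrite(f"pics/{n}0.png",r.capture(n))
    print(n,r.camera_model(n))
print(r.camera_model("wrist"));s=r.sense();print(s["eef_pos"],s["ee_rot"],s["width"],s["time_s"])
E
```

```text
pics
station.py
steer.py
scene {'fov_y': 56.81335311741131, 'cx': 316.03379916276253, 'cy': 233.13353950120955, 'eye': array([1.2815999 , 0.08943169, 0.7622211 ]), 'rotation': array([ 0.58237285,  0.70298077, -0.31607277, -0.2583755 ])}
top {'fov_y': 42.16911354807722, 'cx': 320.3450297256255, 'cy': 246.80502413142517, 'eye': array([ 0.47334991, -0.04587889,  1.59293843]), 'rotation': array([-0.69936323,  0.71365294, -0.02781985,  0.02857642])}
{'fov_y': 61.33743781561656, 'cx': 319.19213928032343, 'cy': 238.60506281993915, 'tool_from_camera': array([[ 1.08362806e-03, -9.56604347e-01, -2.91387968e-01,
         7.93857033e-02],
       [ 9.99999254e-01,  1.20089739e-03, -2.23607063e-04,
         1.85270856e-04],
       [ 5.63830540e-04, -2.91387509e-01,  9.56604935e-01,
        -1.62189676e-01],
       [ 0.00000000e+00,  0.00000000e+00,  0.00000000e+00,
         1.00000000e+00]])}
[ 0.14654544 -0.60703768  0.22157373] [-1.18056669e-01  9.93006382e-01  9.61934175e-04 -1.48788552e-04] 1.0020981670202196 0.1
```

View pics/scene0.png

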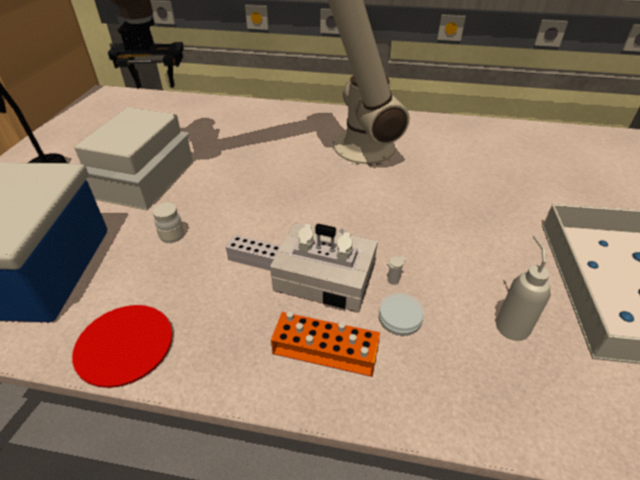

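View pics/top0.png

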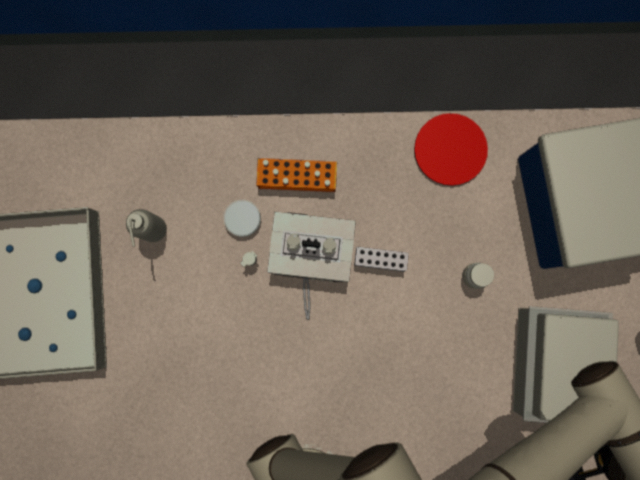

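The heater is near (312,247) in the top view, with its front towards the robot, a yaw of about 0.1 rad and the forceps at (307,298). The two covers are at (293,243) and (328,247), with the black handle between them.

```bash
cat > h.py <<'E'
from station import r
import numpy as np, cv2
from scipy.spatial.transform import Rotation as R
def cam(n):
    m=r.camera_model(n); f=240/np.tan(np.radians(m["fov_y"]/2))
    if n=="wrist":
        s=r.sense(); T=m["tool_from_camera"]; Rt=R.from_quat(s["ee_rot"]).as_matrix()
        return Rt@T[:3,:3], np.array(s["eef_pos"])+Rt@T[:3,3], f,m["cx"],m["cy"]
    return R.from_quat(m["rotation"]).as_matrix(), np.array(m["eye"]), f,m["cx"],m["cy"]
def ray(c,p):
    d=c[0]@np.array([(p[0]-c[3])/c[2],(p[1]-c[4])/c[2],1]); return c[1],d/np.linalg.norm(d)
def plane(c,p,z):
    e,d=ray(c,p); return e+d*(z-e[2])/d[2]
def tri(obs):  # [(cam,px)]
    A=np.zeros((3,3));b=np.zeros(3)
    for c,p in obs:
        e,d=ray(c,p);M=np.eye(3)-np.outer(d,d);A+=M;b+=M@e
    x=np.linalg.solve(A,b); return x,[np.linalg.norm(np.cross(x-ray(c,p)[0],ray(c,p)[1])) for c,p in obs]
def proj(c,X):
    q=c[0].T@(np.array(X)-c[1]); return c[2]*q[:2]/q[2]+[c[3],c[4]]
def to_tool(X):  # displacement to X in tool axes
    s=r.sense(); return R.from_quat(s["ee_rot"]).inv().apply(np.array(X)-s["eef_pos"])
E
python3 - <<'E'
from h import *
c=cam("top")
for p in [(276,213),(355,221),(347,282),(269,274)]: print(p,plane(c,p,.085))
print(plane(c,(311,245),.15), to_tool([.47,-.03,.33]))
E
```

```text
(276, 213) [0.67888245 0.06108175 0.085     ]
(355, 221) [ 0.65530226 -0.13122567  0.085     ]
(347, 282) [ 0.50721252 -0.1082276   0.085     ]
(269, 274) [0.53037335 0.08019009 0.085     ]
[ 0.593371   -0.02385006  0.15      ] [-0.44972452  0.48532505 -0.107513  ]
```

The manual's scale: shifts go in shares of 62.5 mm. Converting my numbers, -0.047 m is -0.752, 0.0368 m is 0.5888.

```bash
echo '[[[0,0,-0.64],[0,0,0]],[[-0.752,0.5888,-0.096],[0,0,0]],[[-0.752,0.5888,-0.096],[0,0,0]],[[-0.752,0.5888,-0.096],[0,0,0]],[[-0.752,0.5888,-0.096],[0,0,0]],[[-0.752,0.5888,-0.096],[0,0,0]],[[-0.752,0.5888,-0.096],[0,0,0]],[[-0.752,0.5888,-0.096],[0,0,0]],[[-0.752,0.5888,-0.096],[0,0,0]],[[-0.752,0.5888,-0.096],[0,0,0]],[[-0.752,0.5888,-0.096],[0,0,0]],[[-0.752,0.5888,-0.096],[0,0,0]],[[-0.752,0.5888,-0.096],[0,0,0]]]' > mv.in && python3 steer.py mv.in 0
echo '[[[0,0,0],[0,0,-0.1733]],[[0,0,0],[0,0,-0.1733]],[[0,0,0],[0,0,-0.1733]],[[0,0,0],[0,0,-0.1733]],[[0,0,0],[0,0,-0.1733]],[[0,0,0],[0,0,-0.1733]],[[0,0,0],[0,0,-0.1733]],[[0,0,0],[0,0,0]],[[0,0,0],[0,0,0]]]' > mv.in && python3 steer.py mv.in
python3 - <<'E'
from h import *
s=r.sense();print(s["eef_pos"],s["ee_rot"]);c=cam("wrist")
im=r.capture("wrist");cv2.imwrite("pics/w1.png",im);np.savez("w1.npz",R=c[0],e=c[1],k=c[2:])
E
```

```text
time_s: 1.72
eef_pos: [0.592, -0.0442, 0.3345]
ee_rot: [-0.118, 0.993, 0.0, -0.0]
wrist_force: [0.8, -0.4, -0.7]
width: 0.007
grasp_force: 0.0
time_s: 2.85
eef_pos: [0.5912, -0.0459, 0.3342]
ee_rot: [-0.662, 0.749, 0.0, -0.0]
wrist_force: [-0.5, -0.3, -0.3]
width: 0.002
grasp_force: 0.0
[ 0.59117288 -0.04593318  0.33422309] [-6.62167024e-01  7.49356198e-01  2.33978302e-04 -2.56735262e-04]
```

View pics/w1.png

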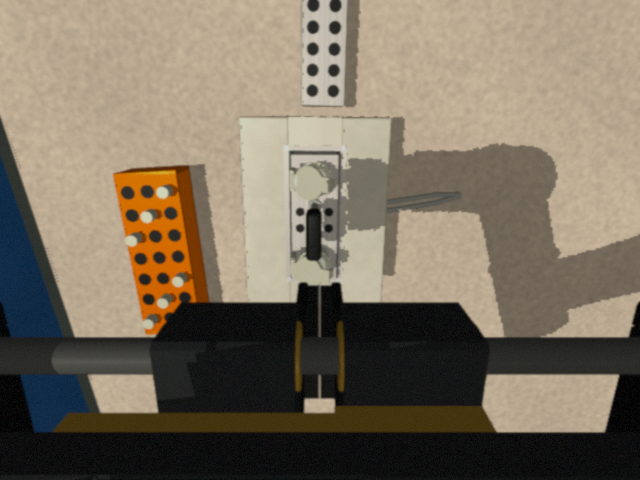

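The wrist view shows the bar as a black blob near (314,233) and the right cover near (311,180). The left cover, near (312,265), is partly hidden by the fingers. I'll shift -y for a second view.

Converted, 0.05 m is 0.8, 0.03 m is 0.48.

```bash
echo '[[[0.8,0.48,0],[0,0,0]],[[0.32,0.32,0],[0,0,0]],[[0,0,0],[0,0,0]],[[0,0,0],[0,0,0]],[[0,0,0],[0,0,0]]]' > mv.in && python3 steer.py mv.in
python3 - <<'E'
from h import *
c=cam("wrist")
im=r.capture("wrist");cv2.imwrite("pics/w2.png",im);np.savez("w2.npz",R=c[0],e=c[1],k=c[2:])
cv2.imwrite("pics/w2c.png",cv2.resize(im[150:400,150:450],None,fx=2.4,fy=2.4,interpolation=cv2.INTER_CUBIC))
for n in("w1","w2"):
    im=cv2.imread(f"pics/{n}.png");m=(im.max(2)<50).astype(np.uint8)
    k,l,st,ce=cv2.connectedComponentsWithStats(m)
    for i in range(1,k):
        if 150<st[i,4]<3000:print(n,st[i],ce[i])
E
```

```text
time_s: 3.52
eef_pos: [0.5339, -0.1088, 0.3342]
ee_rot: [-0.663, 0.748, 0.0, -0.0]
wrist_force: [-0.4, -0.5, -0.2]
width: 0.004
grasp_force: 0.0
w1 [306 208  15  52 682] [313.34017595 234.07038123]
```

View pics/w2c.png

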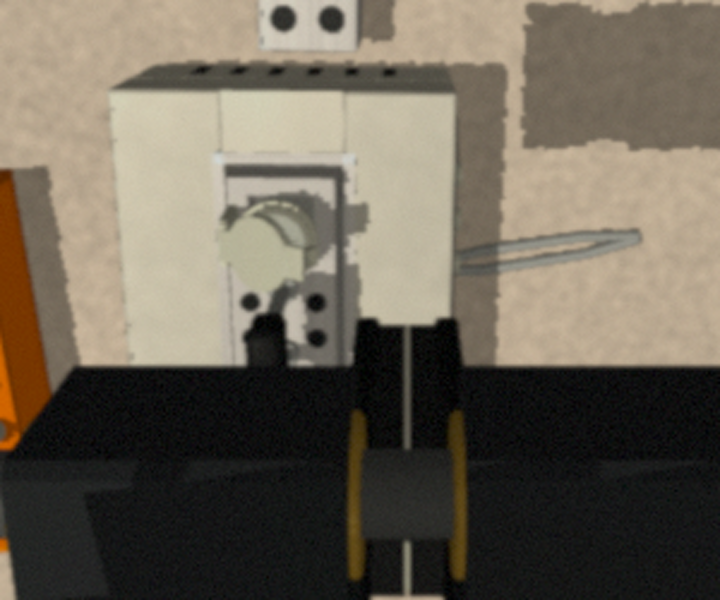

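Moving that way put the gripper over the handle, so the view needs the opposite shift (tool -x).

Converted, -0.06 m is -0.96, -0.02 m is -0.32.

```bash
echo '[[[-0.96,-0.128,0],[0,0,0]],[[-0.96,-0.128,0],[0,0,0]],[[-0.32,-0.064,0],[0,0,0]],[[0,0,0],[0,0,0]],[[0,0,0],[0,0,0]],[[0,0,0],[0,0,0]]]' > mv.in && python3 steer.py mv.in
python3 - <<'E'
from h import *
c=cam("wrist")
im=r.capture("wrist");cv2.imwrite("pics/w3.png",im);np.savez("w3.npz",R=c[0],e=c[1],k=c[2:])
cv2.imwrite("pics/w3c.png",cv2.resize(im[60:310,150:450],None,fx=2.4,fy=2.4,interpolation=cv2.INTER_CUBIC))
m=(im.max(2)<50).astype(np.uint8)
k,l,st,ce=cv2.connectedComponentsWithStats(m)
for i in range(1,k):
    if 150<st[i,4]<3000:print(st[i],ce[i],cv2.minAreaRect(np.argwhere(l==i)[:,::-1].astype(np.float32)))
E
```

```text
time_s: 4.32
eef_pos: [0.5698, 0.0261, 0.3348]
ee_rot: [-0.663, 0.749, -0.0, 0.0]
wrist_force: [-0.9, -1.2, 0.1]
width: 0.005
grasp_force: 0.0
[266 130  21  53 839] [277.14183552 155.64958284] ((275.8071594238281, 156.02236938476562), (52.19865036010742, 19.860633850097656), 88.15238952636719)
```

View pics/w3c.png

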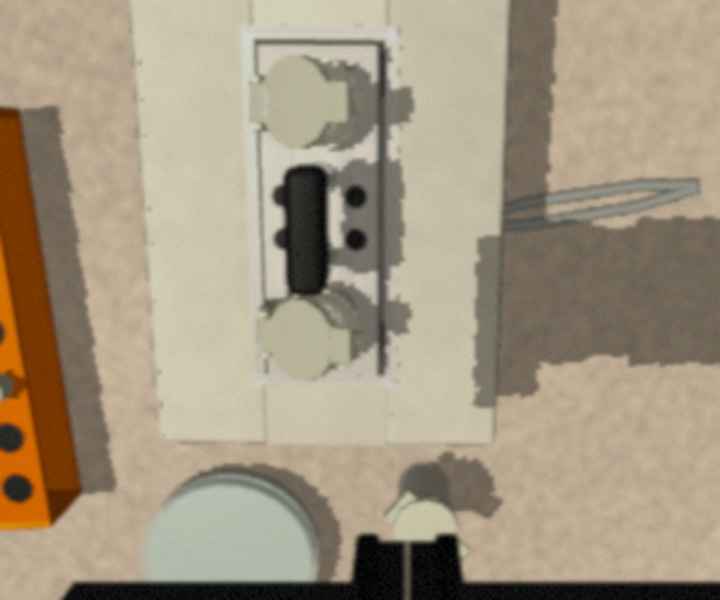

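The picture shows the well, the bar at crop (306,230), and the cover tabs' front edges at about crop (350,101) and (352,347).

```bash
python3 - <<'E'
from h import *
def ld(n):
    z=np.load(n+".npz");return (z["R"],z["e"],*z["k"])
c1,c3=ld("w1"),ld("w3"); P=lambda u,v:(150+(u+.5)/2.4-.5,60+(v+.5)/2.4-.5)
im=cv2.imread("pics/w3.png")
W=[plane(c3,P(*q),.085) for q in [(257,40),(384,42),(384,376),(268,378)]];print(np.array(W),np.mean(W,0))
H=[plane(c3,P(*q),.085) for q in [(162,438),(492,441)]];print("heater +y edge",H)
print("bar",tri([(c1,(313.3,234.1)),(c3,P(306,230))]),"plane mid", plane(c3,P(306,230),.158),plane(c1,(313.3,234.1),.158))
print("bar ends",plane(c3,P(306,168),.162),plane(c3,P(305,294),.162))
for q in [(350,101),(352,347)]:
  for z in (.13,.135,.14,.145): print(q,z,plane(c3,P(*q),z))
E
```

```text
[[ 0.61557798 -0.09580898  0.085     ]
 [ 0.56583744 -0.08899542  0.085     ]
 [ 0.58317628  0.04563467  0.085     ]
 [ 0.63353592  0.04042371  0.085     ]] [ 0.59953191 -0.0246865   0.085     ]
heater +y edge [array([0.68477991, 0.0618368 , 0.085     ]), array([0.53929065, 0.0808899 , 0.085     ])]
bar (array([ 0.59983259, -0.02559715,  0.15031763]), [np.float64(0.00019774409098107372), np.float64(0.00019774409098102132)]) plane mid [ 0.59914475 -0.02614306  0.158     ] [ 0.59924814 -0.02786309  0.158     ]
bar ends [ 0.59562133 -0.04655945  0.162     ] [ 0.602315  -0.0049672  0.162    ]
(350, 101) 0.13 [ 0.57984534 -0.0669823   0.13      ]
(350, 101) 0.135 [ 0.57958019 -0.06678939  0.135     ]
(350, 101) 0.14 [ 0.57931504 -0.06659648  0.14      ]
(350, 101) 0.145 [ 0.57904989 -0.06640357  0.145     ]
(352, 347) 0.13 [0.59144948 0.02201615 0.13      ]
(352, 347) 0.135 [0.59102622 0.02099643 0.135     ]
(352, 347) 0.14 [0.59060296 0.01997672 0.14      ]
(352, 347) 0.145 [0.5901797 0.018957  0.145    ]
```

```bash
echo '[[[0.0528,-0.32,0.8],[0,0,0.008]],[[0,0,0.96],[0,0,0]],[[0,0,0.8],[0,0,0]],[[0,0,0.16],[0,0,0]],[[0,0,0],[0,0,0]],[[0,0,0],[0,0,0]]]' > mv.in && python3 steer.py mv.in 0
python3 - <<'E'
from h import *
c=np.array([.5994,-.0255]);hx=np.array([.9916,-.1296]);hy=np.array([.1296,.9916])
for t in [c-.016*hx+.044*hy,c-.016*hx-.044*hy,c]: print(to_tool([*t,.165]))
E
```

```text
time_s: 5.12
eef_pos: [0.5911, 0.0216, 0.1674]
ee_rot: [-0.66, 0.751, -0.001, 0.002]
wrist_force: [-0.5, 0.7, 0.9]
width: 0.007
grasp_force: 0.0
[0.00165153 0.00169927 0.0023562 ]
[0.08965429 0.00180965 0.00222043]
[ 0.0456731  -0.01424586  0.00236813]
```

Converted, 0.008 m is 0.128, 0.006 m is 0.096.

```bash
echo '[[[0.024,0.0272,0.128],[0,0,0]],[[0,0,0.128],[0,0,0]],[[0,0,0.096],[0,0,0]],[[0,0,0.096],[0,0,0]],[[0,0,0.08],[0,0,0]],[[0,0,0],[0,0,0]]]' > mv.in && python3 steer.py mv.in; echo '[[[0,0,0.064],[0,0,0]],[[0,0,0.048],[0,0,0]],[[0,0,0],[0,0,0]]]' > mv.in && python3 steer.py mv.in;echo '[[[0,0,0.016],[0,0,0]],[[0,0,0],[0,0,0]]]' > mv.in && python3 steer.py mv.in
```

```text
time_s: 5.88
eef_pos: [0.5875, 0.0203, 0.1312]
ee_rot: [-0.66, 0.751, 0.0, -0.0]
wrist_force: [-0.4, 0.6, 0.3]
width: 0.005
grasp_force: 0.0
time_s: 6.25
eef_pos: [0.5876, 0.0202, 0.1245]
ee_rot: [-0.66, 0.751, -0.0, 0.0]
wrist_force: [-0.3, -0.2, 0.3]
width: 0.003
grasp_force: 0.3
time_s: 6.5
eef_pos: [0.5877, 0.0202, 0.1242]
ee_rot: [-0.66, 0.751, -0.0, 0.0]
wrist_force: [-1.7, 0.0, 4.0]
width: 0.007
grasp_force: 2.3
```

```bash
for i in 1 2; do echo '[[[0,0,0.016],[0,0,0]],[[0,0,0],[0,0,0]]]' > mv.in && python3 steer.py mv.in; done
```

```text
time_s: 6.75
eef_pos: [0.5877, 0.0202, 0.124]
ee_rot: [-0.66, 0.751, -0.0, 0.0]
wrist_force: [-2.8, 1.0, 9.1]
width: 0.005
grasp_force: 4.2
time_s: 7.0
eef_pos: [0.5877, 0.0202, 0.1238]
ee_rot: [-0.66, 0.751, -0.001, 0.0]
wrist_force: [-5.1, 0.7, 11.9]
width: -0.001
grasp_force: 5.8
```

```bash
echo '[[[0,0,0.032],[0,0,0]],[[0,0,0],[0,0,0]]]' > mv.in && python3 steer.py mv.in;echo '[[[0,0,-0.192],[0,0,0]],[[0,0,-0.32],[0,0,0]],[[0,0,-0.24],[0,0,0]],[[0.704,0,-0.16],[0,0,0]],[[0.704,0,0.16],[0,0,0]],[[0,0,0],[0,0,0]],[[0,0,0],[0,0,0]]]' > mv.in && python3 steer.py mv.in
python3 - <<'E'
from h import *
c=np.array([.5994,-.0255]);hx=np.array([.9916,-.1296]);hy=np.array([.1296,.9916])
print(to_tool([*(c-.016*hx-.044*hy),.165]),r.sense()["eef_pos"])
im=r.capture("scene");cv2.imwrite("pics/s2.png",cv2.resize(im[200:330,240:410],None,fx=4,fy=4,interpolation=cv2.INTER_CUBIC))
E
```

```text
time_s: 7.25
eef_pos: [0.5878, 0.0202, 0.1233]
ee_rot: [-0.661, 0.751, -0.001, 0.0]
wrist_force: [-7.3, 1.3, 18.2]
width: 0.008
grasp_force: 9.3
time_s: 8.12
eef_pos: [0.5764, -0.067, 0.1664]
ee_rot: [-0.66, 0.751, 0.0, -0.0]
wrist_force: [-0.3, -0.3, -0.1]
width: 0.003
grasp_force: 0.0
[-0.00014509 -0.00145368  0.00143489] [ 0.57637182 -0.06701331  0.16643497]
```

View pics/s2.png

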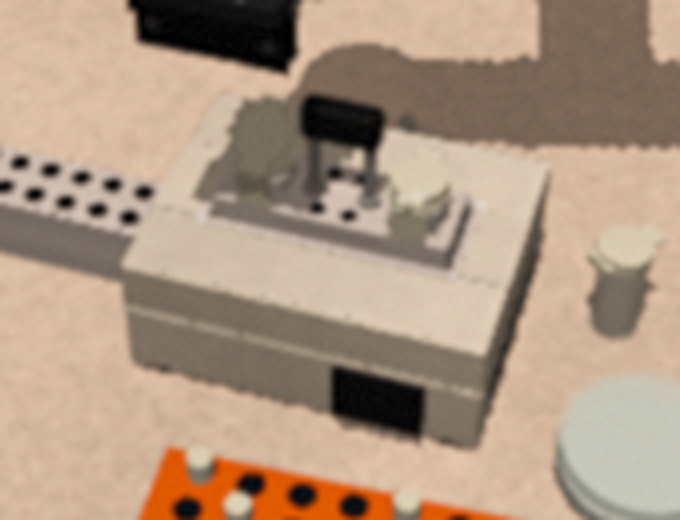

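The left cover (crop 420,185) now lies flat. The right one (265,130) is still raised. Next I'll press the right one the same way.

Converted, -0.0015 m is -0.024, 0.008 m is 0.128.

```bash
echo '[[[0,-0.024,0.128],[0,0,0]],[[0,0,0.128],[0,0,0]],[[0,0,0.112],[0,0,0]],[[0,0,0.096],[0,0,0]],[[0,0,0.08],[0,0,0]],[[0,0,0.064],[0,0,0]],[[0,0,0.048],[0,0,0]],[[0,0,0.032],[0,0,0]],[[0,0,0],[0,0,0]]]' > mv.in && python3 steer.py mv.in;echo '[[[0,0,0.032],[0,0,0]],[[0,0,0],[0,0,0]]]' > mv.in && python3 steer.py mv.in; echo '[[[0,0,0.032],[0,0,0]],[[0,0,0],[0,0,0]]]' > mv.in && python3 steer.py mv.in
```

```text
time_s: 9.3
eef_pos: [0.5777, -0.0673, 0.1243]
ee_rot: [-0.66, 0.751, -0.0, -0.0]
wrist_force: [-2.0, 0.6, 4.5]
width: 0.004
grasp_force: 2.2
time_s: 9.55
eef_pos: [0.5777, -0.0674, 0.1238]
ee_rot: [-0.66, 0.751, -0.0, 0.0]
wrist_force: [-4.2, 1.5, 11.5]
width: 0.003
grasp_force: 5.9
time_s: 9.8
eef_pos: [0.5778, -0.0674, 0.1234]
ee_rot: [-0.661, 0.751, -0.001, 0.0]
wrist_force: [-8.7, 2.8, 19.8]
width: 0.002
grasp_force: 9.4
```

```bash
echo '[[[0,0,-0.32],[0,0,0]],[[0,0,-0.8],[0,0,0]],[[-0.8,0,-0.48],[0,0,0]],[[-0.64,0,-0.48],[0,0,0]],[[0,-0.256,0],[0,0,0]],[[0,0,0],[0,0,0]],[[0,0,0],[0,0,0]]]' > mv.in && python3 steer.py mv.in 1
python3 - <<'E'
from h import *
c=cam("wrist")
im=r.capture("wrist");np.savez("w4.npz",R=c[0],e=c[1],k=c[2:]);cv2.imwrite("pics/w4.png",im)
u,v=proj(c,[.5994,-.0255,.13]).astype(int);print(u,v)
u0=max(u-120,0);v0=max(v-120,0);print(u0,v0)
cv2.imwrite("pics/w4c.png",cv2.resize(im[v0:v0+230,u0:u0+240],None,fx=2.5,fy=2.5,interpolation=cv2.INTER_CUBIC))
E
```

```text
time_s: 10.68
eef_pos: [0.6045, 0.0195, 0.2486]
ee_rot: [-0.66, 0.751, 0.001, -0.001]
wrist_force: [-1.5, -0.2, -0.5]
width: 0.721
grasp_force: 0.0
318 167
198 47
```

View pics/w4c.png

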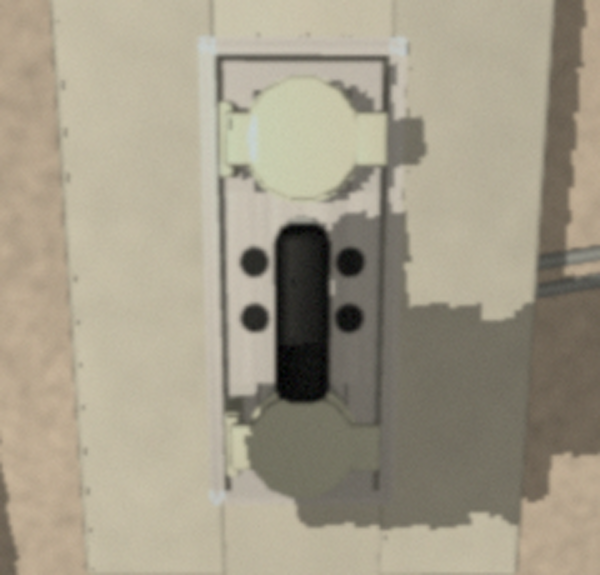

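Both covers lie flat: discs at crop (302,138) and (303,445), bar centre at about (302,313). Next is the approach to the bar.

```bash
python3 - <<'E'
from h import *
z=np.load("w4.npz");c=(z["R"],z["e"],*z["k"])
P=lambda u,v:(198+(u+.5)/2.5-.5,47+(v+.5)/2.5-.5)
for h in(.150,.16):
    p=plane(c,P(302.5,313),h);print(p,to_tool([p[0],p[1],.131]))
a,b=plane(c,P(302.5,226),.16),plane(c,P(302.5,400),.16);print((b-a),np.arctan2(-(b-a)[0],(b-a)[1]))
print(to_tool([.5994,-.0255,.131]))
E
```

```text
[ 0.59946219 -0.0254188   0.15      ] [ 0.04504288 -0.00106008  0.11774258]
[ 0.599284   -0.02671706  0.16      ] [ 0.04635328 -0.00105126  0.11774326]
[0.00549306 0.04238379 0.        ] -0.12888443441696726
[ 0.04513144 -0.00100891  0.11774271]
```

Converted, 0.0455 m is 0.728, 0.03 m is 0.48.

```bash
echo '[[[0.728,-0.016,0.16],[0,0,0]],[[0,0,0.48],[0,0,0]],[[0,0,0.48],[0,0,0]],[[0,0,0.4],[0,0,0]],[[0,0,0.24],[0,0,0]],[[0,0,0.128],[0,0,0]],[[0,0,0],[0,0,0]],[[0,0,0],[0,0,0]]]' > mv.in && python3 steer.py mv.in 1; python3 - <<'E'
from h import *
print(to_tool([.5994,-.0257,.131]))
E
```

```text
time_s: 11.72
eef_pos: [0.601, -0.0252, 0.1326]
ee_rot: [-0.66, 0.751, -0.001, 0.001]
wrist_force: [0.2, 0.4, 0.1]
width: 0.996
grasp_force: 0.0
[0.00066443 0.00149463 0.00155565]
```

Converted, 0.0015 m is 0.024.

```bash
echo '[[[0,0.024,0.024],[0,0,0]],[[0,0,0],[0,0,0]],[[0,0,0],[0,0,0]],[[0,0,0],[0,0,0]],[[0,0,0],[0,0,0]],[[0,0,0],[0,0,0]],[[0,0,0],[0,0,0]],[[0,0,0],[0,0,0]],[[0,0,0],[0,0,0]]]' > mv.in && python3 steer.py mv.in 0
```

```text
time_s: 12.85
eef_pos: [0.599, -0.0251, 0.1301]
ee_rot: [-0.66, 0.751, -0.0, 0.0]
wrist_force: [1.2, -0.1, 0.5]
width: 0.156
grasp_force: 30.0
```

Converted, 0.0022 m is 0.0352, -0.0007 m is -0.0112.

```bash
echo '[[[0,0.0352,-0.0112],[0.034,0,0]],[[0,0.0352,-0.0112],[0.033,0,0]],[[0,0.0352,-0.0096],[0.033,0,0]],[[0,0,0],[0,0,0]]]' > mv.in && python3 steer.py mv.in; echo '[[[0,-0.0352,-0.0048],[-0.033,0,0]],[[0,-0.0352,-0.0048],[-0.033,0,0]],[[0,-0.0352,-0.0064],[-0.034,0,0]],[[0,-0.0352,-0.0048],[-0.034,0,0]],[[0,-0.0352,-0.0048],[-0.033,0,0]],[[0,-0.0352,-0.0064],[-0.033,0,0]],[[0,0,0],[0,0,0]]]' > mv.in && python3 steer.py mv.in
```

```text
time_s: 13.35
eef_pos: [0.5922, -0.0242, 0.1318]
ee_rot: [-0.659, 0.75, -0.038, 0.033]
wrist_force: [3.2, -1.2, -3.3]
width: 0.155
grasp_force: 30.1
time_s: 14.22
eef_pos: [0.6044, -0.0259, 0.1322]
ee_rot: [-0.659, 0.75, 0.039, -0.034]
wrist_force: [-1.2, 0.5, -6.2]
width: 0.155
grasp_force: 30.2
```

Converted, 0.0023 m is 0.0368, -0.0004 m is -0.0064.

```bash
echo '[[[0,0.0368,-0.0064],[0.033,0,0]],[[0,0.0368,-0.0064],[0.033,0,0]],[[0,0.0368,-0.0064],[0.034,0,0]],[[0,0.0368,-0.0064],[0.034,0,0]],[[0,0.0368,-0.0064],[0.033,0,0]],[[0,0.0368,-0.0064],[0.033,0,0]],[[0,0,0],[0,0,0]]]' > mv.in && python3 steer.py mv.in; echo '[[[0,-0.0368,-0.0064],[-0.033,0,0]],[[0,-0.0368,-0.0064],[-0.033,0,0]],[[0,-0.0368,-0.0064],[-0.034,0,0]],[[0,-0.0368,-0.0064],[-0.034,0,0]],[[0,-0.0368,-0.0064],[-0.033,0,0]],[[0,-0.0368,-0.0064],[-0.033,0,0]],[[0,0,0],[0,0,0]]]' > mv.in && python3 steer.py mv.in
```

```text
time_s: 15.1
eef_pos: [0.5912, -0.0241, 0.1361]
ee_rot: [-0.659, 0.75, -0.037, 0.033]
wrist_force: [4.4, -0.8, -8.6]
width: 0.16
grasp_force: 30.0
time_s: 15.98
eef_pos: [0.605, -0.0259, 0.1386]
ee_rot: [-0.659, 0.75, 0.038, -0.034]
wrist_force: [-0.7, 1.2, -4.3]
width: 0.158
grasp_force: 30.2
```

Converted, 0.0025 m is 0.04, -0.0004 m is -0.0064.

```bash
echo '[[[0,0.04,-0.0064],[0.033,0,0]],[[0,0.04,-0.0064],[0.033,0,0]],[[0,0.04,-0.0064],[0.034,0,0]],[[0,0.04,-0.0064],[0.034,0,0]],[[0,0.04,-0.0064],[0.033,0,0]],[[0,0.04,-0.0064],[0.033,0,0]],[[0,0,0],[0,0,0]]]' > mv.in && python3 steer.py mv.in; echo '[[[0,-0.0416,-0.0064],[-0.033,0,0]],[[0,-0.0416,-0.0064],[-0.033,0,0]],[[0,-0.0416,-0.0064],[-0.034,0,0]],[[0,-0.0416,-0.0064],[-0.034,0,0]],[[0,-0.0416,-0.0064],[-0.033,0,0]],[[0,-0.0416,-0.0064],[-0.033,0,0]],[[0,0,0],[0,0,0]]]' > mv.in && python3 steer.py mv.in
python3 - <<'E'
from h import *
im=r.capture("scene");cv2.imwrite("pics/s3.png",cv2.resize(im[200:330,240:410],None,fx=4,fy=4,interpolation=cv2.INTER_CUBIC))
E
```

```text
time_s: 16.85
eef_pos: [0.5914, -0.0238, 0.1431]
ee_rot: [-0.66, 0.75, -0.039, 0.035]
wrist_force: [4.3, -1.2, -6.3]
width: 0.158
grasp_force: 30.2
time_s: 17.73
eef_pos: [0.607, -0.0261, 0.1477]
ee_rot: [-0.66, 0.75, 0.037, -0.033]
wrist_force: [-2.2, 1.4, 6.8]
width: 0.161
grasp_force: 30.0
```

View pics/s3.png

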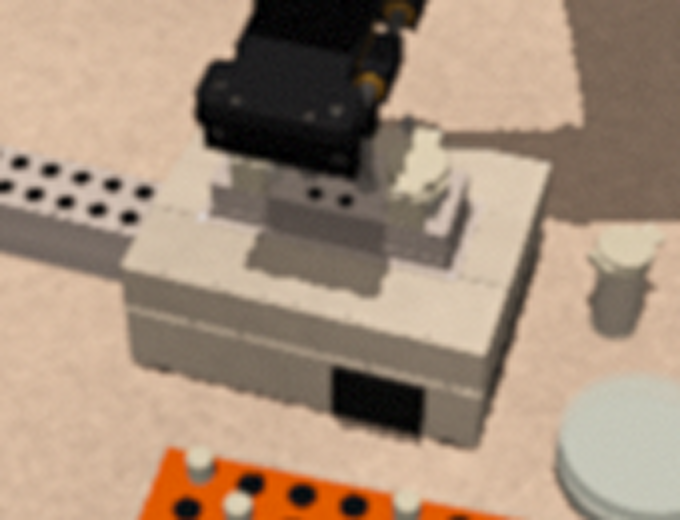

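The block is rising with the gripper, about 17 mm so far. The left cover is still flat and the heater hasn't moved. I'll continue with smaller lifts.

```bash
echo '[[[0,0.0432,-0.0032],[0.033,0,0]],[[0,0.0432,-0.0032],[0.033,0,0]],[[0,0.0432,-0.0032],[0.034,0,0]],[[0,0,0],[0,0,0]]]' > mv.in && python3 steer.py mv.in;echo '[[[0,0.0432,-0.0048],[0.034,0,0]],[[0,0.0432,-0.0048],[0.033,0,0]],[[0,0.0432,-0.0048],[0.033,0,0]],[[0,0,0],[0,0,0]]]' > mv.in && python3 steer.py mv.in
```

```text
time_s: 18.27
eef_pos: [0.5977, -0.0249, 0.1462]
ee_rot: [-0.66, 0.751, 0.0, 0.0]
wrist_force: [1.4, -1.3, -4.6]
width: 0.157
grasp_force: 29.9
time_s: 18.77
eef_pos: [0.5904, -0.0239, 0.1477]
ee_rot: [-0.66, 0.75, -0.038, 0.033]
wrist_force: [0.8, -0.6, 0.4]
width: 0.158
grasp_force: 29.9
```

```bash
echo '[[[0,-0.0448,-0.0064],[-0.033,0,0]],[[0,-0.0448,-0.0064],[-0.033,0,0]],[[0,-0.0448,-0.0064],[-0.034,0,0]],[[0,-0.0448,-0.0064],[-0.034,0,0]],[[0,-0.0448,-0.0064],[-0.033,0,0]],[[0,-0.0448,-0.0064],[-0.033,0,0]],[[0,0,0],[0,0,0]]]' > mv.in && python3 steer.py mv.in;echo '[[[0,0.0448,-0.0048],[0.033,0,0]],[[0,0.0448,-0.0048],[0.033,0,0]],[[0,0.0448,-0.0048],[0.034,0,0]],[[0,0,0],[0,0,0]],[[0,0,0],[0,0,0]]]' > mv.in && python3 steer.py mv.in
```

```text
time_s: 19.65
eef_pos: [0.6054, -0.0261, 0.147]
ee_rot: [-0.659, 0.75, 0.04, -0.035]
wrist_force: [-1.3, 1.0, -5.1]
width: 0.159
grasp_force: 29.9
time_s: 20.27
eef_pos: [0.598, -0.025, 0.1501]
ee_rot: [-0.66, 0.751, 0.0, -0.0]
wrist_force: [0.8, -0.4, -7.3]
width: 0.161
grasp_force: 29.9
```

Converted, -0.001 m is -0.016.

```bash
echo '[[[0,0,-0.016],[0,0,0]],[[0,0,-0.016],[0,0,0]],[[0,0,-0.016],[0,0,0]],[[0,0,0],[0,0,0]]]' > mv.in && python3 steer.py mv.in;echo '[[[0,0,-0.032],[0,0,0]],[[0,0,-0.032],[0,0,0]],[[0,0,-0.032],[0,0,0]],[[0,0,0],[0,0,0]]]' > mv.in && python3 steer.py mv.in
```

```text
time_s: 20.78
eef_pos: [0.5983, -0.025, 0.1536]
ee_rot: [-0.66, 0.751, -0.0, 0.0]
wrist_force: [0.3, 0.7, -6.7]
width: 0.153
grasp_force: 29.9
time_s: 21.28
eef_pos: [0.5983, -0.025, 0.1598]
ee_rot: [-0.66, 0.751, -0.0, 0.0]
wrist_force: [-0.2, 0.4, -6.9]
width: 0.154
grasp_force: 29.9
```

Free: the force holds steady at about 6.8 N, which is the block's weight. I'll raise it to about 8 mm of clearance and take another picture.

```bash
echo '[[[0,0,-0.048],[0,0,0]],[[0,0,-0.048],[0,0,0]],[[0,0,-0.048],[0,0,0]],[[0,0,-0.032],[0,0,0]],[[0,0,0],[0,0,0]],[[0,0,0],[0,0,0]],[[0,0,0],[0,0,0]]]' > mv.in && python3 steer.py mv.in
python3 - <<'E'
from h import *
im=r.capture("scene");cv2.imwrite("pics/s4.png",cv2.resize(im[180:330,230:410],None,fx=4,fy=4,interpolation=cv2.INTER_CUBIC))
cv2.imwrite("pics/s4f.png",im);cv2.imwrite("pics/t4.png",r.capture("top"))
a=cv2.imread("pics/top0.png");b=cv2.imread("pics/t4.png")
d=(cv2.absdiff(a,b).max(2)>60);ys,xs=np.where(d);print(r.sense()["qd"])
c=cam("scene")
# predicted block bottom corners (rear face) with underside at TCPz-.131+.0533
o=np.array([.5985,-.025]);hx=np.array([.9916,-.1296]);hy=np.array([.1296,.9916])
z=r.sense()["eef_pos"][2]-.1301+.053;print(z)
for y in(-.065,.065):
  for h in(z,z+.045): print(y,h,(proj(c,[*(o+.023*hx+y*hy),h])-[230,180])*4)
for y in(-.068,.068): print("rim",(proj(c,[*(o+.026*hx+y*hy),.085])-[230,180])*4)
E
```

```text
time_s: 22.15
eef_pos: [0.5981, -0.0251, 0.1703]
ee_rot: [-0.66, 0.751, 0.0, -0.0]
wrist_force: [-1.1, 0.3, -7.4]
width: 0.158
grasp_force: 29.9
[ 0.00059077 -0.00023127  0.00010609 -0.00010295  0.00016983 -0.00093737]
0.09325214405332105
-0.065 0.09325214405332105 [252.68621958 282.92213284]
-0.065 0.13825214405332104 [249.32148257 221.25750723]
0.065 0.09325214405332105 [485.14790997 336.29653622]
0.065 0.13825214405332104 [489.41373068 274.29997408]
rim [246.17862276 296.2966376 ]
rim [488.44845119 352.43674684]
```

View pics/s4.png

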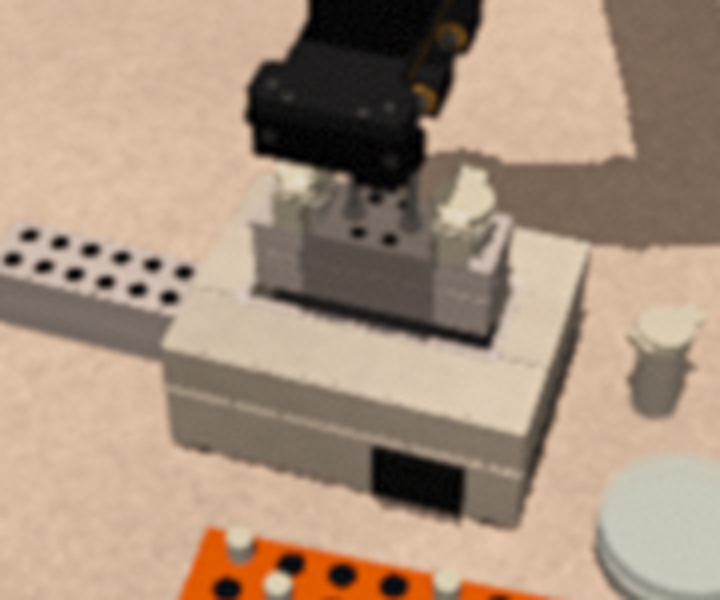

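The block hangs level. Its lower edge runs (252,287)-(490,337), as predicted, and the dark gap of the well shows beneath it. To check the covers, I'll compare where a shut or an open tab should project against the picture.

```bash
python3 - <<'E'
from h import *
c=cam("scene");o=np.array([.5985,-.025]);hx=np.array([.9916,-.1296]);hy=np.array([.1296,.9916])
im=cv2.imread("pics/s4f.png");big=cv2.resize(im[205:245,290:365],None,fx=10,fy=10,interpolation=cv2.INTER_CUBIC)
for y in(-.043,.043):
  for th,col in((0,(0,255,0)),(.5,(0,0,255))):
    a=np.linspace(0,2*np.pi,24)
    u=-.019+.016*np.cos(a); v=.016*np.sin(a); h=.005
    pts=[*zip(u,v),(-.0375,0)]
    for uu,vv in pts:
        x=.019+uu*np.cos(th)+h*np.sin(th); zz=.0933+.066-uu*np.sin(th)+h*np.cos(th)
        p=((proj(c,[*(o+x*hx+(y+vv)*hy),zz])-[290,205])*10+4.5).astype(int)
        cv2.circle(big,tuple(int(t) for t in p),3 if uu>-.036 else 6,col,-1)
cv2.imwrite("pics/s4z.png",big)
E
```

```text
(no output)
```

View pics/s4z.png

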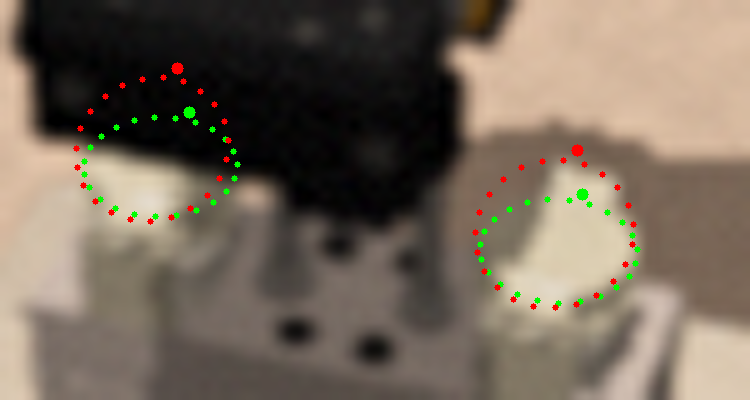

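The lit part of the left cover reaches the red (open) outline rather than the green one. I'll check the earlier frames by number to see when it was open.

```bash
python3 - <<'E'
from h import *
c=cam("scene");hx=np.array([.9916,-.1296]);hy=np.array([.1296,.9916])
def pr(o,z0,y,th,uu,vv=0,h=.005):
    x=.019+uu*np.cos(th)+h*np.sin(th);return np.array([*(o+x*hx+(y+vv)*hy),z0+.066-uu*np.sin(th)+h*np.cos(th)])
o=np.array([.5994,-.0255])
im0=cv2.imread("pics/scene0.png")
s2=cv2.resize(cv2.imread("pics/s2.png"),(170,130),interpolation=cv2.INTER_AREA)
full2=np.zeros_like(im0);full2[200:330,240:410]=s2
s4=cv2.imread("pics/s4f.png")
for n,im,oo,z0 in(("s0",im0,o,.053),("s2",full2,o,.053),("s4",s4,np.array([.5985,-.025]),.0933)):
    print(n,[proj(c,pr(oo,z0,.043,t,-.0375)).round(1).tolist() for t in(0,.5)], "hinge",proj(c,pr(oo,z0,.043,0,0)).round(1))
    u,v=proj(c,pr(oo,z0,.043,.2,-.025)).astype(int)
    print(im[v-12:v+12,u-8:u+10].min(2), v-12,u-8)
z=np.load("w4.npz");cw=(z["R"],z["e"],*z["k"])
for y in(-.043,.043): print("w4 tab crop",[((proj(cw,pr(o,.053,y,t,-.0375))-[198,47])*2.5).round().tolist() for t in(0,.2,.5)],[((proj(cw,pr(o,.053,y,t,-.019))-[198,47])*2.5).round().tolist() for t in(0,.2,.5)])
E
```

```text
s0 [[346.7, 238.6], [346.2, 234.6]] hinge [341.9 250.3]
[[144 149 141 133 126 131 136 143 146 146 147 146 144 147 148 146 144 144]
 [144 145 132 125 121 124 126 135 142 148 146 147 145 149 149 151 146 146]
 [142 147 140 128 120 118 129 139 147 146 147 148 152 151 150 148 150 147]
 [144 155 153 140 121 117 132 156 164 163 166 163 158 150 148 149 151 147]
 [156 165 161 151 134 128 147 174 182 184 187 183 164 152 144 145 148 148]
 [158 162 161 160 155 146 162 184 185 186 188 187 166 140 139 142 148 145]
 [160 161 160 162 164 166 177 188 186 183 185 188 164 140 143 152 153 150]
 [161 161 162 170 176 179 186 188 185 183 184 183 166 157 157 164 165 157]
 [162 162 169 179 184 182 184 185 186 185 186 180 170 163 163 163 165 163]
 [162 169 177 184 185 184 185 186 186 185 187 185 180 175 165 162 162 163]
 [166 175 184 186 183 185 184 186 187 185 188 188 187 183 169 160 161 164]
 [170 185 185 184 184 184 185 186 186 184 187 187 190 186 168 154 160 163]
 [169 182 183 183 183 183 185 187 185 186 187 185 187 186 172 158 158 161]
 [166 179 184 184 184 185 185 185 185 186 187 187 189 188 172 157 157
[... 4014 characters left out ...]
 177 157 122  90  83]
 [ 90 120 156 177 183 186 182 178 180 178 177 177 170 157 129 110  99  92]
 [ 87 107 151 181 189 189 195 194 190 181 172 166 148 121 109 124 131 127]
 [ 97 112 148 176 180 186 193 196 186 163 144 131 110 100 122 149 163 167]
 [110 124 140 153 162 173 183 181 163 127 103 101  99 108 124 133 156 174]
 [117 126 121 123 135 153 161 163 148 118 108 121 123 114 104 103 142 172]
 [113 120 116 119 130 137 136 132 131 128 125 135 132 107  90 112 151 170]] 214 338
w4 tab crop [[371.0, 139.0], [366.0, 138.0], [348.0, 136.0]] [[302.0, 138.0], [297.0, 138.0], [284.0, 137.0]]
w4 tab crop [[365.0, 448.0], [360.0, 454.0], [343.0, 464.0]] [[302.0, 448.0], [297.0, 451.0], [285.0, 455.0]]
```

Measured tab-to-hinge distance of the left cover: 16 px in the starting frame (open) and 11.7 px now. The 4.3 px drop equals the predicted open-to-shut change. In the pre-lift wrist view, both disc centres also match the shut prediction of (302,138) and (302,448). So the left cover is shut, and the red-outline impression came from the tab's outer edge. I'll check the right one from the wrist camera and the heater's position, then hand in.

```bash
python3 - <<'E'
from h import *
hx=np.array([.9916,-.1296]);hy=np.array([.1296,.9916]);o=np.array([.5983,-.025])
c=cam("wrist");im=r.capture("wrist");z0=.0933
def pr(y,th,uu,h=.005):
    x=.019+uu*np.cos(th)+h*np.sin(th);return np.array([*(o+x*hx+y*hy),z0+.066-uu*np.sin(th)+h*np.cos(th)])
for t in(0,.2,.5): print(t,[proj(c,pr(-.043,t,u)).round(1).tolist() for u in(0,-.019,-.035,-.0375)])
v=int(proj(c,pr(-.043,0,-.019))[1])
print(im[v,200:440:4].min(1))
# heater shift: scene before/after, rear-lower region
a=cv2.imread("pics/scene0.png")[262:312,265:385];b=cv2.imread("pics/s4f.png")[262:312,265:385]
g=lambda q:cv2.cvtColor(q,cv2.COLOR_BGR2GRAY).astype(np.float32)
print(cv2.phaseCorrelate(g(a),g(b)))
E
```

```text
0 [[275.3, 205.9], [320.1, 206.0], [357.9, 206.1], [363.8, 206.1]]
0.2 [[273.0, 205.9], [316.8, 207.9], [355.2, 209.7], [361.4, 210.0]]
0.5 [[269.8, 205.6], [308.5, 210.5], [344.3, 215.0], [350.2, 215.8]]
[163 184 184 183 179 179 181 179 179 180 178 178 177 178 180 178 179 182
 189 189 187 187 184 191 190 188 191 187 188 188 186 185 185 184 185 183
 183 183 182 184 186 183 181 134 103 103 102 104 103 103 105 104 102 103
  99 103 102 103 106 101]
((-0.011547918526460421, 0.006735501425453094), 0.9482118860880534)
```

```bash
python3 -c "
from station import r
s=r.sense();print(s['time_s'],s['eef_pos'],s['grasp_force']);print(r.job_done())"
```

```text
22.3 [ 0.59812367 -0.02503201  0.17041491] 29.91397563368082
the job is handed in; nothing more can be done
None
```

I handed the job in at 22.3 s: both covers are shut, and the block was rocked free and is held level by its handle about 8 mm above the well, with no measurable shift of the heater; I didn't measure the other bench items for movement.

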